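# Test the disc locks and set aside the worn one

### The arm

A 6-joint arm with a two-finger parallel gripper is mounted at the origin on the work surface. World frame = base frame: x ahead of the robot, y to its left, z up, the work surface at z = 0. Lengths are in m, angles in rad, forces in N, time in s.
With the tool pointing down it reaches from about 0.275 to 0.975 m from the base axis. Payload 8.4 kg.
Tool frame: the origin (TCP) lies on the centre line of the jaws, within the pads' length; the fingertips stand 11 mm ahead of it and the grasp point (between the pads) lies 8 mm behind it (tip_reach is the distance from the TCP to the fingertips, in m); z points along the fingers, y is the line along which they close (so a half turn about z gives the same grasp; the last joint's range is limited). The gripper opens to 92 mm and grips with 3 to 60 N. Pads are 20 mm wide; open, the fingers measure 128 mm over their backs; the gripper's body (75 mm by 189 mm) begins 69 mm behind the grasp point.
Start: joints at [-1.334, 0.353, 1.633, -0, 1.155, -0.002], TCP at [0.148, -0.607, 0.226] pointing down, gripper open.
Joint ranges: [-2.63, 2.63], [-0.92, 2.1], [0.06, 2.66], [-1.3, 4.44], [0, 2.69], [-3.02, 3.02]. Speed limits (rad/s): [2.22, 2.22, 2.79, 3.14, 3.14, 3.14].

### API

Orientations are given as [roll, pitch, yaw] about the fixed x, y, z axes, in that order (R = Rz(yaw) Ry(pitch) Rx(roll)).
In Python, from rig import * gives the robot as it stands.
- The arm moves only by the tool drive_tool, never from a script. Its argument "series" is a list that holds one entry, the list of rows, each a list of 6 numbers: the shift along the world's x, y, z in m, then the turn, a rotation vector about the world's x, y, z in degrees. A call has 1 to 5 rows; each row shifts and turns the commanded pose from where the row before left it; what a row does not reach is not made up. A row lasts 1/12 s, in which the tool goes at most 41.7 mm and 7.16 degrees, less where a joint would pass 70% of its speed; a pose out of reach is approached as far as the arm can. A call with a gripper value outside its range is refused whole. "claw" is the opening, from 0 (shut) to 1 (fully open), set as the call begins (left out, the last holds). The fingers move at their own pace and stop on an object; the grip force is fixed at half the most. Time passes only in rows, so rows that do not move let the fingers close. It gives the time, the measured TCP pose, the force, the opening and the grip force at its end, in the units of the state.
- get_obs(): the state, without advancing time (a new reading comes with each control period).
- grab_frame(name): name is "scene" or "top"; returns a dict with "pixels" (384x512x3 uint8, blue, green, red), "intrinsics" (3x3 intrinsics, pixels), "camera_from_world" (4x4, takes a point from world to camera coordinates). Camera axes: x right, y down, z forward; pixel columns grow to the right and rows downward; lengths in m; the calibration is good to about 2 mm. A picture is of the moment at which its call begins. There is no depth.
- hand_in(): hands the job in; it is judged then, once.
The state is a dict: "clock": time; "q": joint angles; "qvel": joint speeds; "effort": joint torques, N m; "position": TCP position; "ee_rot": TCP orientation; "wrist_force": force on the tool from outside, world axes, zero at the start; "torque": the same for the moment, N m; "finger_gap": finger opening in m; "finger_force": force on a finger pad.
Only numpy, scipy, OpenCV 4.12 (cv2) and the standard library are available. Lean on these libraries where they do the work, as an engineer would, in place of code of your own. Each camera call takes 0.05 s, during which the arm holds its last target. There are 200 camera calls.

### The job

Three traded-in disc-brake locks are standing on the shelf. Test each one where it stands by pushing its plunger straight down, all the way to its stop, and letting go: leave the locks whose plunger clicks and stays in locked where they are, and stand any lock whose plunger springs back out upright in the open metal tray, setting it down gently. Do not disturb the other things on the shelf.

Things in the scene. Friction and masses are not known exactly. Their poses are not given: they have to be found in the camera images.
- lock_1: Disc-brake lock, one of three that look alike, 0.46 kg, loose, on its flat base. Block 78 mm long (x), 44 wide (y), 52 high: steel jaw up to 14 mm, a slot open to -x and the sides from 14 to 24, black housing from 24 to 52 (grip it across the 44 mm), then a steel collar 35 mm across and 3 high round the plunger. Origin: centre of underside, z up. Whether its catch works shows only on pressing.
- lock_1_top (a point): Centre of the flat top of lock_1's plunger, a bright round metal button 24 mm across with a small keyway, on the lock's centre line 10 mm from its middle towards -x. Moves with the plunger: 69 mm above the lock's underside when out (14 mm proud of the collar), 59 mm when home (4 mm proud).
- lock_1_plunger (a joint): Travel of lock_1's plunger in m: 0 out, 0.010 home on its stop, straight down into the lock. It takes about 5 N at most; the stop is rigid. A sound catch snaps over at about 7 mm and then holds it at 0.010 (only a key would free it); pushed less far it comes back out, as a worn one does whenever it is let go.
- lock_2: Disc-brake lock, one of three that look alike, 0.46 kg, loose, on its flat base. Block 78 mm long (x), 44 wide (y), 52 high: steel jaw up to 14 mm, a slot open to -x and the sides from 14 to 24, black housing from 24 to 52 (grip it across the 44 mm), then a steel collar 35 mm across and 3 high round the plunger. Origin: centre of underside, z up. Whether its catch works shows only on pressing.
- lock_2_top (a point): Centre of the flat top of lock_2's plunger, a bright round metal button 24 mm across with a small keyway, on the lock's centre line 10 mm from its middle towards -x. Moves with the plunger: 69 mm above the lock's underside when out (14 mm proud of the collar), 59 mm when home (4 mm proud).
- lock_2_plunger (a joint): Travel of lock_2's plunger in m: 0 out, 0.010 home on its stop, straight down into the lock. It takes about 5 N at most; the stop is rigid. A sound catch snaps over at about 7 mm and then holds it at 0.010 (only a key would free it); pushed less far it comes back out, as a worn one does whenever it is let go.
- lock_3: Disc-brake lock, one of three that look alike, 0.46 kg, loose, on its flat base. Block 78 mm long (x), 44 wide (y), 52 high: steel jaw up to 14 mm, a slot open to -x and the sides from 14 to 24, black housing from 24 to 52 (grip it across the 44 mm), then a steel collar 35 mm across and 3 high round the plunger. Origin: centre of underside, z up. Whether its catch works shows only on pressing.
- lock_3_top (a point): Centre of the flat top of lock_3's plunger, a bright round metal button 24 mm across with a small keyway, on the lock's centre line 10 mm from its middle towards -x. Moves with the plunger: 69 mm above the lock's underside when out (14 mm proud of the collar), 59 mm when home (4 mm proud).
- lock_3_plunger (a joint): Travel of lock_3's plunger in m: 0 out, 0.010 home on its stop, straight down into the lock. It takes about 5 N at most; the stop is rigid. A sound catch snaps over at about 7 mm and then holds it at 0.010 (only a key would free it); pushed less far it comes back out, as a worn one does whenever it is let go.
- tray: Open shallow metal tray, fixed to the shelf, 200 mm long (its x) by 160 mm wide (its y), 30 mm high, walls and floor 3 mm thick, empty. Origin: centre of its underside; its inner floor is 3 mm above that.
- lamp: Bystander: white inspection lamp with a toggle switch, lying flat, about 260 x 56 mm, 45 mm high; loose. Origin near its middle, on the underside; x runs along it.
- tackle_box: Bystander: closed flat grey tackle box with two latches, 124 x 234 mm, 45 mm high, with a silver valve extender (8 mm thick) on its lid; loose. Origin: centre of the underside.
- tire_lever: Bystander: purple tire lever, lying flat, about 130 mm long (its x), 18 mm wide, 14 mm high; loose. Origin near its middle, on the underside.
- caps_bowl: Bystander: small white ceramic bowl of black valve caps, 84 mm across, 34 mm high; loose. Origin: centre of the underside.
Mind the look-alikes: they are no part of the job. What is shaped like the lock_2 but purple is not meant.

How it is judged:
By the outcome, as a careful person would: the job done as asked, in the order asked, and still so for the second after the job is handed in, with the robot touching nothing.
It also fails if it takes over 54 s, if anything falls off the work surface, if the arm or the gripper's body presses on something with over 40 N, if the wrist force passes 120 N, or if a joint passes its speed limit or range.

## Working session

There is one attempt and no reset: what is moved stays moved. The work goes in short steps, Python scripts to look and compute and a tool call to move; the robot and the scene stay as the last step left them, time stands still between calls to the robot, and variables do not carry over. Pictures are saved under pics/ and viewed, at most 10 in all, crops included, and the job is handed in when it is done.

Besides the shell and the picture viewer there is one more tool, called after "Emit:" as name([rows], argument=value, ...), one row to a line, values as JSON. drive_tool: Moves the arm, as the interface text tells. Its arguments: {"type":"object","properties":{"series":{"type":"array"},"claw":{"type":"number"}},"required":["series"]}

```bash
ls; mkdir -p pics; python3 - <<'E'
from rig import *
import cv2, numpy as np
for n in ("top","scene"):
    f=grab_frame(n); cv2.imwrite(f"pics/{n}0.png",f["pixels"]); print(n,np.round(f["intrinsics"],1).tolist(),np.round(f["camera_from_world"],3).tolist())
print(get_obs())
E
```

```text
pics
top [[380.7, 0.0, 259.6], [0.0, 380.7, 190.3], [0.0, 0.0, 1.0]] [[0.023, -1.0, 0.009, -0.003], [-0.991, -0.024, -0.132, 0.537], [0.132, -0.006, -0.991, 1.26], [0.0, 0.0, 0.0, 1.0]]
scene [[394.1, 0.0, 254.2], [0.0, 394.1, 191.8], [0.0, 0.0, 1.0]] [[-0.819, 0.574, -0.01, 0.429], [0.476, 0.67, -0.57, -0.205], [-0.321, -0.471, -0.822, 1.382], [0.0, 0.0, 0.0, 1.0]]
{'clock': 0.1, 'q': array([-1.33439329e+00,  3.53600303e-01,  1.63405046e+00,  1.00060201e-05,
        1.15520084e+00, -2.40470380e-03]), 'qvel': array([-0.00087163, -0.00269364, -0.00160827,  0.00012332, -0.00065786,
       -0.00044877]), 'effort': array([-1.03816747e-04, -5.94906914e+01, -3.34930801e+01,  6.98497938e-02,
        1.83552242e-02, -1.22605056e-05]), 'position': array([ 0.1477396 , -0.60684414,  0.22492937]), 'ee_rot': array([-3.14033373e+00, -1.21765336e-05,  2.38803687e-01]), 'wrist_force': array([ 0.07287943,  0.10764764, -0.16817296]), 'torque': array([-0.01026958,  0.02715824,  0.01992692]), 'finger_force': 0.0, 'finger_gap': 0.09169880573855271}
```

View pics/top0.png

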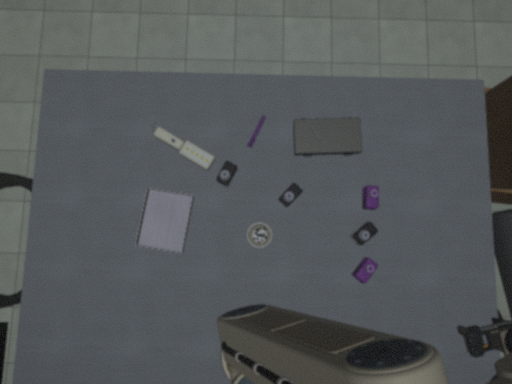

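View pics/scene0.png

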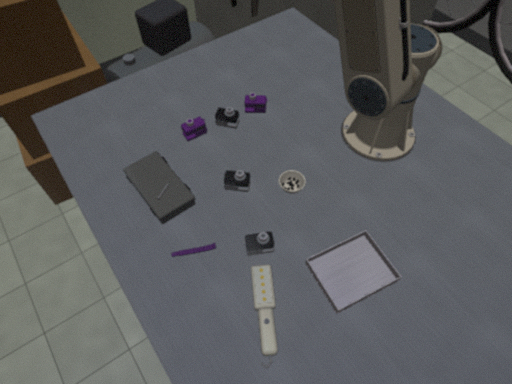

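The top view shows the black locks at about (227,173), (290,195) and (365,233), purple look-alikes at (371,197) and (366,270), and the tray at (165,221). The scene view agrees, and all three plungers are out. Next I'll measure the poses.

```bash
cat > h.py <<'E'
from rig import *
import cv2, numpy as np
def ray(f,uv,z):
    K,T=f["intrinsics"],f["camera_from_world"]; R,t=T[:3,:3],T[:3,3]
    c=-R.T@t; d=R.T@np.linalg.inv(K)@np.array([uv[0],uv[1],1.])
    return (c+d*(z-c[2])/d[2])
def tri(fs,uvs):
    A=[]
    for f,(u,v) in zip(fs,uvs):
        P=f["intrinsics"]@f["camera_from_world"][:3]; A+=[u*P[2]-P[0],v*P[2]-P[1]]
    A=np.array(A); return np.linalg.lstsq(A[:,:3],-A[:,3],rcond=None)[0]
def proj(f,p):
    q=f["intrinsics"]@(f["camera_from_world"][:3]@np.r_[p,1]); return q[:2]/q[2]
def locks(f,seeds,r=22):
    img=f["pixels"]; g=img.max(2)
    for s in seeds:
        x,y=map(int,s); m=np.zeros_like(g); m[y-r:y+r,x-r:x+r]=255
        d=((g<60)*255).astype(np.uint8)&m
        cs,_=cv2.findContours(d,cv2.RETR_EXTERNAL,cv2.CHAIN_APPROX_NONE)
        c=max(cs,key=cv2.contourArea); h=cv2.convexHull(c)
        inn=cv2.drawContours(np.zeros_like(g),[h],-1,255,-1)
        inn=cv2.erode(inn,np.ones((3,3)))
        w=np.where(inn>0,np.clip(g.astype(float)-70,0,None),0)
        ys,xs=np.nonzero(w); ww=w[ys,xs]; b=(xs@ww/ww.sum(),ys@ww/ww.sum())
        yield h,b
E
python3 - <<'E'
from h import *
f=grab_frame("top"); s=grab_frame("scene")
sd=[(227,173),(290,195),(365,233)]; ss=[(260,242),(237,180),(227,117)]
for (h,b),(h2,b2) in zip(locks(f,sd),locks(s,ss)):
    P=np.array([ray(f,p,.05)[:2] for p in h[:,0]],np.float32)
    r=cv2.minAreaRect(P); bx=cv2.boxPoints(r); e=bx[1]-bx[0]; e2=bx[2]-bx[1]
    e=e if np.hypot(*e)>np.hypot(*e2) else e2
    print("btn ray",ray(f,b,.066).round(4),"tri",tri([f,s],[b,b2]).round(4),"rect",np.round(r[0],4),np.round(r[1],3),"yaw",np.degrees(np.arctan2(e[1],e[0])).round(1),np.round(b,1),np.round(b2,1))
img=f["pixels"]
for n,i,cs in(("top",f["pixels"],sd),("sc",s["pixels"],ss)):
    pass
rows=[np.hstack([cv2.resize(i[y-22:y+22,x-22:x+22],(264,264),interpolation=cv2.INTER_NEAREST) for x,y in cs]) for i,cs in((f["pixels"],sd),(s["pixels"],ss))]
cv2.imwrite("pics/crop1.png",np.vstack(rows))
# tray
hsv=cv2.cvtColor(img[180:262,125:205],cv2.COLOR_BGR2HSV); print(img[221,165],img[221,220])
g=img.astype(int)[:,:,2]; m=np.zeros(g.shape,np.uint8); m[183:258,130:200]=(g[183:258,130:200]>115)*255
m=cv2.morphologyEx(m,cv2.MORPH_OPEN,np.ones((3,3)))
c=max(cv2.findContours(m,0,2)[0],key=cv2.contourArea); P=np.array([ray(f,p,.003)[:2] for p in c[:,0]],np.float32)
r=cv2.minAreaRect(P);print("tray",r)
E
```

```text
btn ray [0.5844 0.1284 0.066 ] tri [0.585  0.1291 0.0607] rect [0.5907 0.1223] [0.046 0.076] yaw -25.7 [224.4 174.2] [262.8 237.3]
btn ray [ 0.528  -0.0974  0.066 ] tri [ 0.5229 -0.0925  0.0574] rect [ 0.5392 -0.108 ] [0.04  0.036] yaw 46.2 [291.7 192.6] [239.4 175.7]
btn ray [ 0.3943 -0.3379  0.066 ] tri [ 0.3943 -0.3419  0.0507] rect [ 0.4003 -0.3421] [0.046 0.08 ] yaw -48.5 [364.5 234.8] [228.3 112.9]
[128 116 116] [95 89 83]
tray ((0.3954482078552246, 0.38045787811279297), (0.05313996970653534, 0.0988851860165596), 84.52992248535156)
```

View pics/crop1.png

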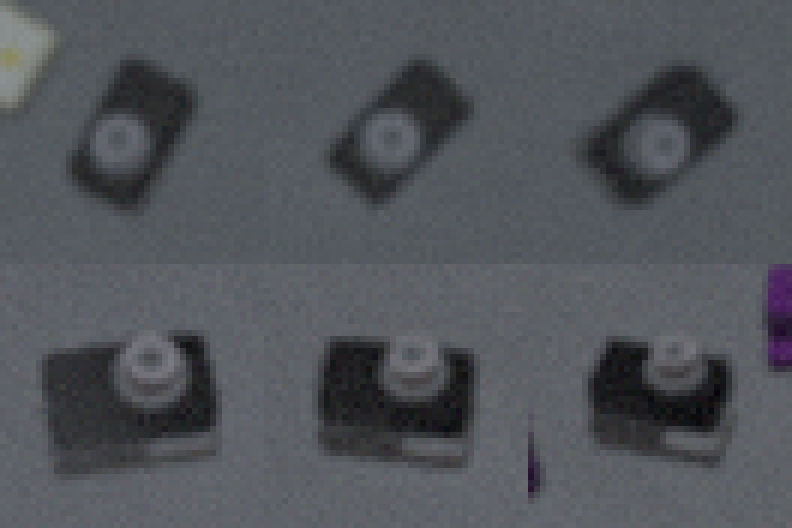

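Each crop shows the bright plunger button offset towards one end of a black block; the lock's +x points up-right in the top view. I'll average frames and refine.

```bash
cat >> h.py <<'E'
def avg(n,k=4):
    fs=[grab_frame(n) for _ in range(k)]; f=dict(fs[0]); f["pixels"]=np.mean([x["pixels"] for x in fs],0).astype(np.uint8); return f
def measure(f,seed,r=20,zb=.05,zt=.067):
    x,y=seed; g=cv2.resize(f["pixels"][y-r:y+r,x-r:x+r].max(2),None,fx=8,fy=8,interpolation=cv2.INTER_CUBIC)
    g=cv2.GaussianBlur(g,(0,0),3); bg=np.median(g); lo=np.percentile(g,3)
    m=((g<(bg+lo)/2)*255).astype(np.uint8)
    m=cv2.morphologyEx(m,cv2.MORPH_CLOSE,cv2.getStructuringElement(2,(41,41)))
    c=max(cv2.findContours(m,0,1)[0],key=cv2.contourArea); h=cv2.convexHull(c)
    inn=cv2.erode(cv2.drawContours(np.zeros_like(g),[h],-1,255,-1),np.ones((17,17)))
    b=((g>(bg+lo)/2)&(inn>0)).astype(np.uint8)
    bc=max(cv2.findContours(b,0,1)[0],key=cv2.contourArea); (u,v),rad=cv2.minEnclosingCircle(bc)
    px=lambda p:((p[0]+.5)/8-.5+x-r,(p[1]+.5)/8-.5+y-r)
    P=np.array([ray(f,px(p),zb)[:2] for p in h[:,0]],np.float32); R=cv2.minAreaRect(P); q=cv2.boxPoints(R)
    e=max((q[1]-q[0],q[2]-q[1]),key=np.linalg.norm); a=np.arctan2(e[1],e[0])
    B=ray(f,px((u,v)),zt); d=np.array(R[0])-B[:2]
    if np.cos(a)*d[0]+np.sin(a)*d[1]<0: a+=np.pi
    return px((u,v)),B,np.array(R[0]),R[1],np.degrees((a+np.pi)%(2*np.pi)-np.pi),rad/8
SD=[(227,173),(290,195),(365,233)]
E
python3 - <<'E'
from h import *
np.set_printoptions(suppress=True,precision=4)
f=avg("top")
for s in SD:
    p,B,c,sz,a,rad=measure(f,s); t=np.radians(a)
    print(np.round(p,1),"btn",B,"rect",c,np.round(sz,3),"yaw",round(a,1),"btn from rect",c-.01*np.array([np.cos(t),np.sin(t)]),round(rad,1))
def corners(x0,y0,x1,y1,fn,z):
    g=f["pixels"][y0:y1,x0:x1].astype(int); m=np.uint8(fn(g)*255); m=cv2.morphologyEx(m,cv2.MORPH_CLOSE,np.ones((3,3)))
    c=max(cv2.findContours(m,0,1)[0],key=cv2.contourArea)
    r=cv2.minAreaRect(np.array([ray(f,(p[0]+x0,p[1]+y0),z)[:2] for p in c[:,0]],np.float32)); return r, cv2.boxPoints(r)
print("lamp",corners(175,135,222,175,lambda g:g.min(2)>130,.04))
bg=np.median(f["pixels"][185:260,195:215].astype(int)[:,:,1])
print(bg); print("tray",corners(128,180,202,260,lambda g:g[:,:,1]>bg+10,.01))
cv2.imwrite("pics/tray.png",cv2.resize(f["pixels"][140:264,120:245],None,fx=4.5,fy=4.5,interpolation=cv2.INTER_CUBIC))
E
```

```text
[224.4 174.4] btn [0.5836 0.1281 0.067 ] rect [0.5913 0.1228] [0.049 0.08 ] yaw -26.8 btn from rect [0.5824 0.1273] 5.4
[288.6 196. ] btn [ 0.5163 -0.0871  0.067 ] rect [ 0.5236 -0.0936] [0.045 0.082] yaw -41.8 btn from rect [ 0.5162 -0.087 ] 5.5
[364.1 234.8] btn [ 0.3941 -0.3362  0.067 ] rect [ 0.4006 -0.3418] [0.049 0.083] yaw -49.3 btn from rect [ 0.3941 -0.3342] 5.6
lamp (((0.6564452052116394, 0.22882844507694244), (0.10212407261133194, 0.0408262237906456), 60.14931106567383), array([[0.6133, 0.1947],
       [0.6487, 0.1744],
       [0.6996, 0.263 ],
       [0.6642, 0.2833]], dtype=float32))
90.0
tray (((0.4298957288265228, 0.330810010433197), (0.1496037393808365, 0.200759619474411), 81.71479797363281), array([[0.3198, 0.2713],
       [0.5184, 0.2423],
       [0.54  , 0.3904],
       [0.3413, 0.4193]], dtype=float32))
```

View pics/tray.png

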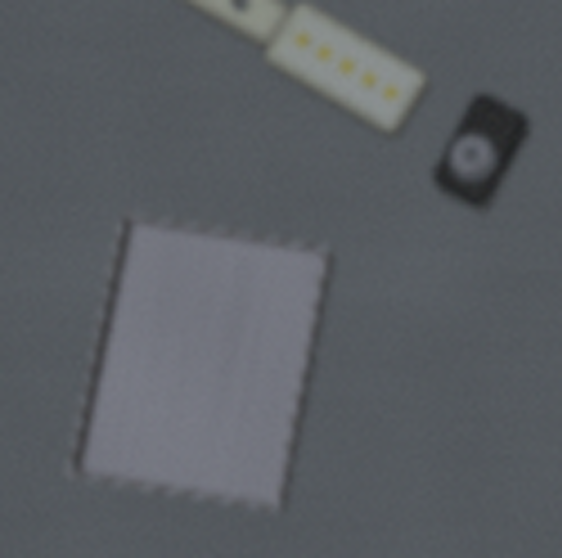

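Lamp end, lock_A and tray are clear: the tray is centred near (0.430,0.331) with its x at about -8° yaw. Now moving above the near lock (C) with the gripper shut.

Emit:
drive_tool([
  [[0.0246,0.0271,-0.01,0,0,0],[0.0246,0.0271,-0.01,0,0,0],[0.0246,0.0271,-0.01,0,0,0],[0.0246,0.0271,-0.01,0,0,0],[0.0246,0.0271,-0.01,0,0,0]],
], claw=0)

```text
clock: 0.82
position: [0.2716, -0.4705, 0.1753]
ee_rot: [3.141, -0.0, 0.238]
wrist_force: [0.6, -0.3, 0.9]
finger_gap: 0.0608
finger_force: 0.0
```

Emit:
drive_tool([
  [[0.0246,0.0271,-0.01,0,0,0],[0.0246,0.0271,-0.01,0,0,0],[0.0246,0.0271,-0.01,0,0,0],[0.0246,0.0271,-0.01,0,0,0],[0.0246,0.0271,-0.01,0,0,0]],
])

```text
clock: 1.23
position: [0.3949, -0.3349, 0.1254]
ee_rot: [3.141, -0.0, 0.239]
wrist_force: [0.7, -0.0, 0.0]
finger_gap: 0.0272
finger_force: 0.0
```

Emit:
drive_tool([
  [[0,0,-0.02,0,0,0],[0,0,-0.016,0,0,0],[0,0,0,0,0,0],[0,0,0,0,0,0]],
])

```text
clock: 1.57
position: [0.3935, -0.3358, 0.0892]
ee_rot: [-3.14, 0.001, 0.239]
wrist_force: [0.6, -1.0, 0.7]
finger_gap: 0.0012
finger_force: 0.0
```

Emit:
drive_tool([
  [[0,0,-0.008,0,0,0],[0,0,-0.004,0,0,0],[0,0,-0.003,0,0,0],[0,0,-0.002,0,0,0],[0,0,0,0,0,0]],
])

```text
clock: 1.98
position: [0.3944, -0.3372, 0.073]
ee_rot: [3.14, -0.001, 0.238]
wrist_force: [1.3, -2.3, 3.4]
finger_gap: 0.0008
finger_force: 1.9
```

Emit:
drive_tool([
  [[0,0,-0.001,0,0,0],[0,0,-0.001,0,0,0],[0,0,0,0,0,0]],
])

```text
clock: 2.23
position: [0.3942, -0.3368, 0.0709]
ee_rot: [3.14, -0.001, 0.239]
wrist_force: [1.5, -3.1, 4.9]
finger_gap: 0.0007
finger_force: 2.3
```

Emit:
drive_tool([
  [[0,0,-0.001,0,0,0],[0,0,0,0,0,0]],
])

```text
clock: 2.4
position: [0.3942, -0.3368, 0.0703]
ee_rot: [3.14, -0.001, 0.239]
wrist_force: [-0.0, -1.9, 10.9]
finger_gap: 0.0006
finger_force: 5.4
```

Emit:
drive_tool([
  [[0,0,-0.0005,0,0,0],[0,0,0,0,0,0]],
])

```text
clock: 2.57
position: [0.3943, -0.3368, 0.0702]
ee_rot: [3.14, -0.001, 0.239]
wrist_force: [-0.8, -1.6, 17.4]
finger_gap: 0.0006
finger_force: 8.7
```

On the rigid stop (17 N). Release slowly and watch the force.

Emit:
drive_tool([
  [[0,0,0.003,0,0,0],[0,0,0.003,0,0,0],[0,0,0,0,0,0]],
])

```text
clock: 2.82
position: [0.3939, -0.3363, 0.0755]
ee_rot: [3.141, -0.0, 0.239]
wrist_force: [-0.3, -2.6, 4.8]
finger_gap: 0.0007
finger_force: 1.9
```

Emit:
drive_tool([
  [[0,0,0.015,0,0,0],[0,0,0.03,0,0,0],[0.0205,0.03,0,0,0,0],[0.02,0.036,0,0,0,0]],
])

```text
clock: 3.15
position: [0.4343, -0.2709, 0.1209]
ee_rot: [3.141, -0.001, 0.235]
wrist_force: [0.9, -0.4, -0.1]
finger_gap: 0.0001
finger_force: 0.0
```

```bash
python3 - <<'E'
from h import *
f=avg("top",3); s=avg("scene",3)
k=lambda f,x,y:cv2.resize(f["pixels"][y-22:y+22,x-22:x+22],(350,350),interpolation=cv2.INTER_CUBIC)
cv2.imwrite("pics/c2.png",np.hstack([k(f,365,233),k(s,227,117)])); print(get_obs()["position"])
E
```

```text
[ 0.43338768 -0.270141    0.1194345 ]
```

View pics/c2.png

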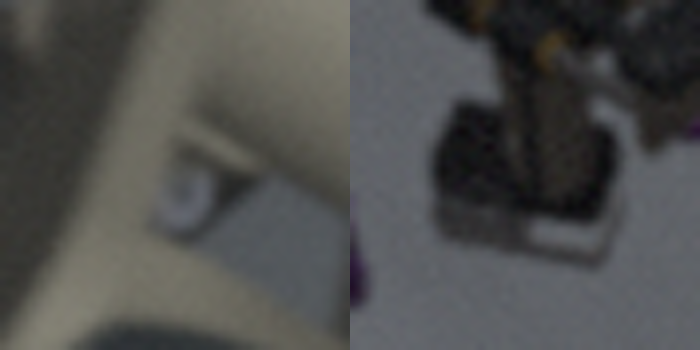

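Camera is blocked by the arm, but the force says the plunger followed the tip up (4.8 N at 5 mm above home), so C looks worn; I'll confirm visually later. On to B.

Emit:
drive_tool([
  [[0.0166,0.0366,0,0,0,0],[0.0166,0.0366,0,0,0,0],[0.0166,0.0366,0,0,0,0],[0.0166,0.0366,0,0,0,0],[0.0166,0.0366,0,0,0,0]],
])

```text
clock: 3.87
position: [0.5172, -0.0868, 0.1197]
ee_rot: [-3.141, 0.001, 0.236]
wrist_force: [0.2, -0.4, -0.3]
finger_gap: 0.0005
finger_force: 0.0
```

Emit:
drive_tool([
  [[0,0,-0.02,0,0,0],[0,0,-0.01,0,0,0],[0,0,0,0,0,0]],
])

```text
clock: 4.12
position: [0.515, -0.0877, 0.0876]
ee_rot: [-3.14, 0.005, 0.239]
wrist_force: [-0.6, -0.8, -0.3]
finger_gap: 0.0002
finger_force: 0.0
```

Emit:
drive_tool([
  [[0,0,-0.008,0,0,0],[0,0,-0.004,0,0,0],[0,0,-0.003,0,0,0],[0,0,-0.002,0,0,0],[0,0,0,0,0,0]],
])

```text
clock: 4.53
position: [0.517, -0.0878, 0.0728]
ee_rot: [-3.141, 0.0, 0.238]
wrist_force: [-0.1, -0.9, 0.2]
finger_gap: 0.0003
finger_force: 0.0
```

Emit:
drive_tool([
  [[0,0,-0.001,0,0,0],[0,0,0,0,0,0]],
])

```text
clock: 4.7
position: [0.5174, -0.0874, 0.0722]
ee_rot: [3.141, -0.0, 0.238]
wrist_force: [0.7, 0.6, -0.3]
finger_gap: 0.0001
finger_force: 0.0
```

Emit:
drive_tool([
  [[0,0,-0.001,0,0,0],[0,0,-0.001,0,0,0],[0,0,0,0,0,0]],
])

```text
clock: 4.95
position: [0.5176, -0.0873, 0.0704]
ee_rot: [3.141, -0.0, 0.239]
wrist_force: [0.1, -0.1, 1.0]
finger_gap: 0.0008
finger_force: 1.1
```

Emit:
drive_tool([
  [[0,0,-0.0005,0,0,0],[0,0,0,0,0,0]],
])

```text
clock: 5.12
position: [0.5176, -0.0873, 0.0703]
ee_rot: [3.141, -0.0, 0.239]
wrist_force: [-2.8, -0.0, 9.0]
finger_gap: 0.0004
finger_force: 4.9
```

B: force vanished past the snap point, then a rigid stop at the home height, so it clicked. Now to A.

Emit:
drive_tool([
  [[0,0,0.005,0,0,0],[0,0,0.025,0,0,0],[0,0,0.02,0,0,0],[0.011,0.0359,0,0,0,0],[0.011,0.0359,0,0,0,0]],
])

```text
clock: 5.53
position: [0.5404, -0.0159, 0.1213]
ee_rot: [3.141, -0.003, 0.235]
wrist_force: [1.1, 0.8, -0.3]
finger_gap: 0.0006
finger_force: 0.0
```

Emit:
drive_tool([
  [[0.011,0.0359,0,0,0,0],[0.011,0.0359,0,0,0,0],[0.011,0.0359,0,0,0,0],[0.011,0.0359,-0.01,0,0,0],[0,0,-0.02,0,0,0]],
])

```text
clock: 5.95
position: [0.5874, 0.1343, 0.0919]
ee_rot: [-3.14, -0.008, 0.242]
wrist_force: [-0.1, -0.9, 0.3]
finger_gap: 0.0004
finger_force: 0.0
```

Emit:
drive_tool([
  [[0,0,0,0,0,0],[0,0,0,0,0,0]],
])

```text
clock: 6.12
position: [0.582, 0.128, 0.0887]
ee_rot: [3.141, 0.003, 0.24]
wrist_force: [0.2, 0.5, 0.0]
finger_gap: 0.0005
finger_force: 0.0
```

Emit:
drive_tool([
  [[0,0,-0.008,0,0,0],[0,0,-0.004,0,0,0],[0,0,-0.003,0,0,0],[0,0,-0.002,0,0,0],[0,0,0,0,0,0]],
])

```text
clock: 6.53
position: [0.583, 0.1275, 0.0723]
ee_rot: [3.142, 0.001, 0.238]
wrist_force: [-0.0, 0.0, -0.3]
finger_gap: 0.0005
finger_force: 0.0
```

Emit:
drive_tool([
  [[0,0,-0.001,0,0,0],[0,0,-0.001,0,0,0],[0,0,0,0,0,0]],
])

```text
clock: 6.78
position: [0.5833, 0.128, 0.0705]
ee_rot: [3.142, 0.0, 0.239]
wrist_force: [1.3, 0.2, -0.3]
finger_gap: 0.0005
finger_force: 0.0
```

Emit:
drive_tool([
  [[0,0,-0.001,0,0,0],[0,0,0,0,0,0]],
])

```text
clock: 6.95
position: [0.5834, 0.1281, 0.0703]
ee_rot: [3.141, 0.0, 0.239]
wrist_force: [-3.5, -1.2, 8.2]
finger_gap: 0.0004
finger_force: 4.3
```

Emit:
drive_tool([
  [[0,0,0.005,0,0,0],[0,0,0.035,0,0,0],[0,0,0.04,0,0,0],[-0.03,0.02,0.015,0,0,0],[-0.037,0.018,0,0,0,0]],
])

```text
clock: 7.37
position: [0.5203, 0.1672, 0.1691]
ee_rot: [-3.141, -0.009, 0.237]
wrist_force: [0.5, 1.7, 0.1]
finger_gap: 0.0001
finger_force: 0.0
```

Emit:
drive_tool([
  [[-0.037,0.018,0,0,0,0],[-0.037,0.018,0,0,0,0],[-0.037,0.018,0,0,0,0],[-0.02,0.01,0,0,0,0],[0,0,0,0,0,0]],
])

```text
clock: 7.78
position: [0.3814, 0.231, 0.1646]
ee_rot: [-3.141, 0.002, 0.241]
wrist_force: [-0.5, -0.6, -0.1]
finger_gap: 0.0006
finger_force: 0.0
```

```bash
python3 - <<'E'
from h import *
f=avg("top",4); s=avg("scene",4)
k=lambda f,x,y:cv2.resize(f["pixels"][y-22:y+22,x-22:x+22],(264,264),interpolation=cv2.INTER_CUBIC)
ss=[(260,242),(237,180),(227,117)]
cv2.imwrite("pics/c3.png",np.vstack([np.hstack([k(f,*p) for p in SD]),np.hstack([k(s,*p) for p in ss])]))
for q in SD:
    try:
        p,B,c,sz,a,rad=measure(f,q); print(np.round(p,1),B.round(4),c.round(4),np.round(sz,3),round(a,1))
    except Exception as e: print(q,e)
print(get_obs()["position"],get_obs()["clock"])
E
```

```text
[224.6 174.6] [0.5831 0.1277 0.067 ] [0.5913 0.1228] [0.049 0.081] -26.7
[288.6 196. ] [ 0.5162 -0.0871  0.067 ] [ 0.524  -0.0933] [0.045 0.082] -43.0
[364.1 234.8] [ 0.3942 -0.3362  0.067 ] [ 0.4011 -0.3417] [0.05  0.084] -49.7
[0.38613205 0.22973183 0.16446636] 8.1833
```

View pics/c3.png

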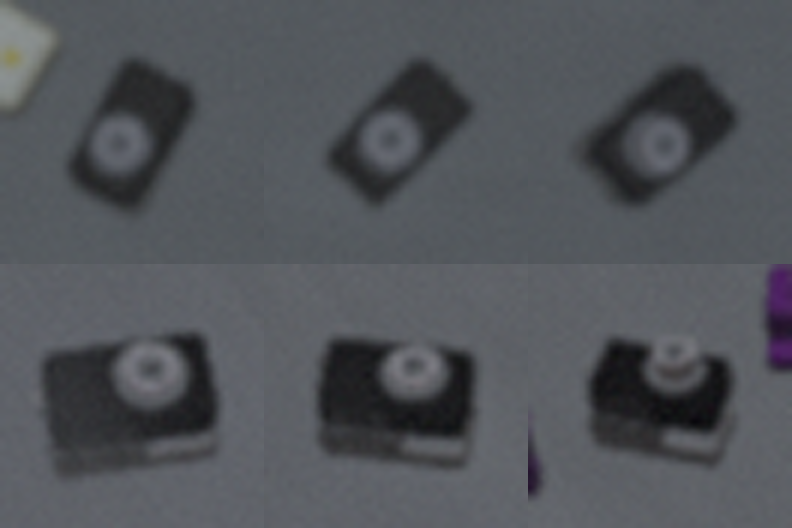

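A and B are home at (224.6,174.6) and (288.6,196.0) in the top frame, their buttons nearly flush. C at (364,235) has sprung out, so only C moves. I'll fly to C with the wrist turning to the lock's yaw + 180° (130.5°) and the jaws at about 64 mm.

Emit:
drive_tool([
  [[0.0008,-0.0285,0,0,0,5.8],[0.0008,-0.0285,0,0,0,5.8],[0.0008,-0.0285,0,0,0,5.8],[0.0008,-0.0285,0,0,0,5.8],[0.0008,-0.0285,0,0,0,5.8]],
], claw=0.72)

```text
clock: 8.6
position: [0.3895, 0.086, 0.1645]
ee_rot: [3.142, 0.0, 0.749]
wrist_force: [-0.5, -0.3, -0.1]
finger_gap: 0.0315
finger_force: 0.0
```

Emit:
drive_tool([
  [[0.0008,-0.0285,0,0,0,5.8],[0.0008,-0.0285,0,0,0,5.8],[0.0008,-0.0285,0,0,0,5.8],[0.0008,-0.0285,0,0,0,5.8],[0.0008,-0.0285,0,0,0,5.8]],
])

```text
clock: 9.02
position: [0.3934, -0.0568, 0.1646]
ee_rot: [3.141, -0.0, 1.255]
wrist_force: [0.1, 1.1, 0.4]
finger_gap: 0.0645
finger_force: 0.0
```

Emit:
drive_tool([
  [[0.0008,-0.0285,0,0,0,5.8],[0.0008,-0.0285,0,0,0,5.8],[0.0008,-0.0285,0,0,0,5.8],[0.0008,-0.0285,0,0,0,5.8],[0.0008,-0.0285,0,0,0,5.8]],
])

```text
clock: 9.43
position: [0.3971, -0.1995, 0.1645]
ee_rot: [3.142, 0.0, 1.761]
wrist_force: [0.2, -0.4, -0.2]
finger_gap: 0.0661
finger_force: 0.0
```

Emit:
drive_tool([
  [[0.0008,-0.0285,0,0,0,5.8],[0.0008,-0.0285,0,0,0,5.8],[0.0008,-0.0285,0,0,0,5.8],[0.0008,-0.0285,0,0,0,5.8],[0.0008,-0.0285,0,0,0,5.8]],
])

```text
clock: 9.85
position: [0.4009, -0.342, 0.1644]
ee_rot: [-3.142, -0.0, 2.267]
wrist_force: [0.6, 0.8, 0.7]
finger_gap: 0.0659
finger_force: 0.0
```

Emit:
drive_tool([
  [[0,0,0,0,0,0],[0,0,0,0,0,0],[0,0,0,0,0,0]],
])

```text
clock: 10.1
position: [0.4007, -0.3395, 0.1641]
ee_rot: [3.142, -0.001, 2.26]
wrist_force: [0.0, 0.4, 0.2]
finger_gap: 0.0659
finger_force: 0.0
```

Emit:
drive_tool([
  [[0.0005,-0.0045,-0.03,0,0,1],[0,0,-0.03,0,0,0],[0,0,-0.03,0,0,0],[0,0,-0.02,0,0,0],[0,0,0,0,0,0]],
])

```text
clock: 10.52
position: [0.3996, -0.3412, 0.0511]
ee_rot: [-3.141, -0.007, 2.28]
wrist_force: [-1.3, 1.0, 0.9]
finger_gap: 0.0661
finger_force: 0.0
```

Emit:
drive_tool([
  [[0,0,-0.012,0,0,0],[0,0,-0.011,0,0,0],[0,0,0,0,0,0],[0,0,0,0,0,0]],
])

```text
clock: 10.85
position: [0.4019, -0.3439, 0.032]
ee_rot: [-3.142, -0.0, 2.281]
wrist_force: [-0.1, -0.3, -0.4]
finger_gap: 0.066
finger_force: 0.0
```

Emit:
drive_tool([
  [[0,0,0,0,0,0],[0,0,0,0,0,0],[0,0,0,0,0,0],[0,0,0,0,0,0],[0,0,0,0,0,0]],
], claw=0.3)

```text
clock: 11.27
position: [0.4019, -0.3449, 0.0323]
ee_rot: [-3.141, 0.001, 2.281]
wrist_force: [-3.2, -1.4, 7.1]
finger_gap: 0.0436
finger_force: 30.0
```

Gripped (43.6 mm, 30 N). Lift and carry to the tray.

Emit:
drive_tool([
  [[0,0,0.005,0,0,0],[0,0,0.015,0,0,0],[0,0,0.03,0,0,0],[0,0,0.03,0,0,0],[0,0,0.03,0,0,0]],
])

```text
clock: 11.68
position: [0.401, -0.3435, 0.1422]
ee_rot: [-3.142, -0.002, 2.281]
wrist_force: [-0.1, -1.1, -4.7]
finger_gap: 0.044
finger_force: 30.0
```

Emit:
drive_tool([
  [[0,0.01,0,0,0,0],[0.0014,0.03,0,0,0,0],[0.0014,0.034,0,0,0,0],[0.0014,0.034,0,0,0,0],[0.0014,0.034,0,0,0,0]],
])

```text
clock: 12.1
position: [0.4059, -0.2001, 0.1403]
ee_rot: [-3.141, -0.002, 2.28]
wrist_force: [1.4, 0.1, -6.0]
finger_gap: 0.044
finger_force: 30.0
```

Emit:
drive_tool([
  [[0.0014,0.034,0,0,0,0],[0.0014,0.034,0,0,0,0],[0.0014,0.034,0,0,0,0],[0.0014,0.034,0,0,0,0],[0.0014,0.034,0,0,0,0]],
])

```text
clock: 12.52
position: [0.4128, -0.0303, 0.1405]
ee_rot: [-3.141, -0.002, 2.28]
wrist_force: [0.3, -0.4, -4.6]
finger_gap: 0.0438
finger_force: 30.0
```

Emit:
drive_tool([
  [[0.0014,0.034,0,0,0,0],[0.0014,0.034,0,0,0,0],[0.0014,0.034,0,0,0,0],[0.0014,0.034,0,0,0,0],[0.0014,0.034,0,0,0,0]],
])

```text
clock: 12.93
position: [0.4196, 0.1393, 0.1405]
ee_rot: [-3.14, -0.001, 2.281]
wrist_force: [0.6, -0.9, -6.2]
finger_gap: 0.044
finger_force: 30.0
```

Emit:
drive_tool([
  [[0.0014,0.034,0,0,0,0],[0.0014,0.034,0,0,0,0],[0.0014,0.034,0,0,0,0],[0.0014,0.02,0,0,0,0],[0,0.002,0,0,0,0]],
])

```text
clock: 13.35
position: [0.4263, 0.265, 0.1405]
ee_rot: [3.141, -0.001, 2.283]
wrist_force: [0.7, -0.8, -5.0]
finger_gap: 0.044
finger_force: 30.0
```

Emit:
drive_tool([
  [[0,0,0,0,0,0],[0,0,0,0,0,0],[0,0,0,0,0,0]],
])

```text
clock: 13.6
position: [0.4262, 0.2604, 0.1409]
ee_rot: [-3.14, -0.0, 2.28]
wrist_force: [-0.9, 0.5, -5.5]
finger_gap: 0.0437
finger_force: 30.0
```

```bash
python3 - <<'E'
from h import *
f=avg("top",2); s=avg("scene",2); print(get_obs()["position"])
cv2.imwrite("pics/c4.png",np.hstack([f["pixels"][100:300,80:430],cv2.resize(s["pixels"][140:340,230:430],(400,400))[:200*2][::1][100:300] if 0 else s["pixels"][130:330,210:510]]))
E
```

```text
[0.4270371  0.26079969 0.1415717 ]
```

View pics/c4.png

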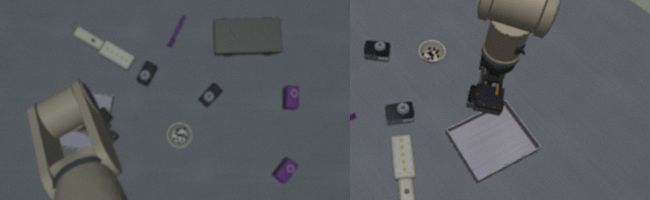

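The lock hangs level from the gripper at the tray's near edge; everything else is unchanged. Another 71 mm in y is needed, then a gentle descent to TCP z ≈ 0.035.

Emit:
drive_tool([
  [[0.001,0.03,0,0,0,0],[0.001,0.03,0,0,0,0],[0.001,0.011,-0.01,0,0,0],[0,0,-0.03,0,0,0],[0,0,-0.03,0,0,0]],
])

```text
clock: 14.22
position: [0.4313, 0.334, 0.0718]
ee_rot: [3.138, 0.0, 2.282]
wrist_force: [-0.3, -0.6, -5.6]
finger_gap: 0.0437
finger_force: 30.0
```

Emit:
drive_tool([
  [[0,0,-0.02,0,0,0],[0,0,-0.005,0,0,0],[0,0,0,0,0,0],[0,0,0,0,0,0]],
])

```text
clock: 14.55
position: [0.4305, 0.3326, 0.0471]
ee_rot: [3.141, 0.0, 2.28]
wrist_force: [0.7, 0.1, -5.6]
finger_gap: 0.0437
finger_force: 30.0
```

Emit:
drive_tool([
  [[0,0,-0.003,0,0,0],[0,0,-0.002,0,0,0],[0,0,-0.002,0,0,0],[0,0,0,0,0,0]],
])

```text
clock: 14.88
position: [0.4302, 0.3327, 0.0399]
ee_rot: [3.141, 0.0, 2.281]
wrist_force: [-0.0, -0.3, -4.9]
finger_gap: 0.0439
finger_force: 30.0
```

Emit:
drive_tool([
  [[0,0,-0.001,0,0,0],[0,0,-0.001,0,0,0],[0,0,-0.001,0,0,0],[0,0,0,0,0,0]],
])

```text
clock: 15.22
position: [0.4299, 0.3326, 0.0364]
ee_rot: [-3.141, -0.0, 2.281]
wrist_force: [-0.1, 0.1, -5.2]
finger_gap: 0.0435
finger_force: 30.0
```

Emit:
drive_tool([
  [[0,0,-0.001,0,0,0],[0,0,-0.0005,0,0,0],[0,0,0,0,0,0]],
])

```text
clock: 15.47
position: [0.4301, 0.3327, 0.0353]
ee_rot: [3.142, -0.0, 2.281]
wrist_force: [-1.4, -0.3, 0.6]
finger_gap: 0.0437
finger_force: 30.0
```

Touchdown. Release and retreat.

Emit:
drive_tool([
  [[0,0,0,0,0,0],[0,0,0,0,0,0],[0,0,0,0,0,0],[0,0,0,0,0,0]],
], claw=0.72)

```text
clock: 15.8
position: [0.4303, 0.3328, 0.0353]
ee_rot: [3.141, 0.0, 2.281]
wrist_force: [0.3, -0.2, 0.1]
finger_gap: 0.0658
finger_force: 0.0
```

Emit:
drive_tool([
  [[0,0,0.01,0,0,0],[0,0,0.03,0,0,0],[0,0,0.04,0,0,0],[0,0,0.04,0,0,0],[0,-0.035,0,0,0,0]],
])

```text
clock: 16.22
position: [0.4348, 0.3038, 0.1633]
ee_rot: [3.127, 0.0, 2.283]
wrist_force: [2.1, -0.1, 0.7]
finger_gap: 0.066
finger_force: 0.0
```

Emit:
drive_tool([
  [[-0.004,-0.037,0,0,0,0],[-0.004,-0.037,0,0,0,0],[-0.004,-0.037,0,0,0,0],[-0.004,-0.037,0,0,0,0],[-0.004,-0.037,0,0,0,0]],
])

```text
clock: 16.63
position: [0.4096, 0.1112, 0.1559]
ee_rot: [3.141, 0.001, 2.281]
wrist_force: [0.4, -1.6, 0.5]
finger_gap: 0.0662
finger_force: 0.0
```

Emit:
drive_tool([
  [[-0.004,-0.037,0,0,0,0],[-0.004,-0.037,0,0,0,0],[-0.004,-0.037,0,0,0,0],[0,0,0,0,0,0],[0,0,0,0,0,0]],
])

```text
clock: 17.05
position: [0.398, 0.0, 0.1558]
ee_rot: [3.141, 0.001, 2.276]
wrist_force: [-0.5, -0.5, 0.5]
finger_gap: 0.0662
finger_force: 0.0
```

```bash
python3 - <<'E'
from h import *
f=avg("top",3); s=avg("scene",3); print(get_obs()["position"],get_obs()["wrist_force"])
cv2.imwrite("pics/c5.png",np.hstack([cv2.resize(f["pixels"][100:264,120:300],(400,364)),cv2.resize(s["pixels"][150:332,220:420],(400,364))]))
for q in SD[:2]+[(166,223)]:
    p,B,c,sz,a,rad=measure(f,q); print(np.round(p,1),B.round(4),c.round(4),np.round(sz,3),round(a,1))
E
```

```text
[0.39819539 0.00275108 0.15514061] [-0.12989108 -0.09889708  0.65942846]
[224.5 174.5] [0.5832 0.1278 0.067 ] [0.5914 0.1229] [0.049 0.081] -26.8
[288.6 196. ] [ 0.5162 -0.087   0.067 ] [ 0.5239 -0.0933] [0.045 0.082] -42.8
[158.3 221.3] [0.4226 0.339  0.067 ] [0.4282 0.328 ] [0.05  0.081] -49.3
```

View pics/c5.png

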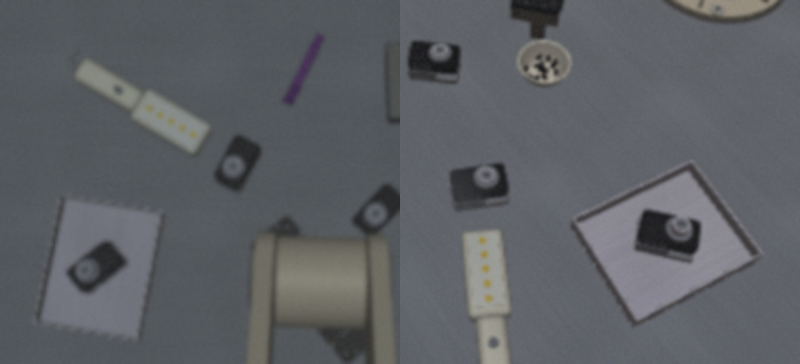

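The picture shows lock C standing upright in the middle of the tray, at about (158,221) in the top frame. Locks A and B have not moved, and the arm is clear of everything. Handing in.

```bash
python3 -c "
from rig import *
print(hand_in())"
```

```text
the job is handed in; nothing more can be done
None
```

I pressed all three locks to their stops: two clicked and stay where they stood, and the one that sprang back, the lock nearest the robot's right, now stands upright in the tray; I handed the job in at about 17 s and no verdict was shown.

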